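# Square up the wafer chuck

### The job

On the bench stands a flat aligner: a base plate with a round metal chuck disc that has one straight edge. Turn the disc (it has an upright stud for a fingertip to push) until its straight edge lies flush against the steel alignment bar on the base, then leave it there. Do not disturb the white round wafer shipper lying beside the aligner.

Things in the scene. Friction and masses are not known exactly. Their poses are not given: they have to be found in the camera images.
- aligner: Fixed flat aligner: grey base plate 176 x 140 x 12 mm; a steel alignment bar (18 x 100 mm, top 34 mm above the bench) stands on its far (+x) end. Origin on the bench, 6 mm in +x from the plate's centre; x points to the bar, z up. The bar's face is at x = +42.5 mm. The disc's upright axis is at y = 0, x = -17.5 mm while its round rim rests on the bar, x = -3.5 mm once it is flush.
- chuck (a joint): Angle (rad) of the chuck disc (aluminium, 120 mm across, top 30 mm above the bench, dark wafer on it, straight edge 46 mm from its axis), anticlockwise from above. 0: straight edge faces the bar, flush. Starts at +0.85 to +1.7; turns 3.1 either way. Turns easily (2 N at the stud) and stays; a 5 N spring draws the disc to the bar and, within about 20 degrees, turns it home.
- stud (a point): Centre of the top of the finger stud, an upright steel pin 12 mm across that stands 24 mm above the disc's top (its top is 54 mm above the bench). It is fixed on the disc 49 mm from the disc's axis, on the side opposite the straight edge.
- shipper: Bystander: a closed, round, off-white wafer shipper, 113 mm across and 15 mm high, lying loose on the bench beside the aligner (at its +y side). The origin is at the centre of its underside. Leave it where it is.

How it is judged (in metres and radians):
At the end, for the whole second after the job is handed in: The disc is at rest with its straight edge facing the alignment bar, parallel to it within 10 degrees, and drawn up against the bar within 10 mm (value of joint chuck between -0.175 and 0.175 rad and x of stud in the frame of aligner above -0.0625 m and velocity of joint chuck between -0.1 and 0.1 rad/s); the robot touches nothing.
It fails at once if the wafer shipper is moved more than 20 mm (distance of shipper from where it was at the start of the episode above 0.02 m).
It also fails if it takes over 29 s, if anything falls off the work surface, if the arm or the gripper's body presses on something with over 40 N, if the wrist force passes 120 N, or if a joint passes its speed limit or range.

### The arm

A 6-joint arm with a two-finger parallel gripper is mounted at the origin on a cart in front of the work surface, level with it; the furniture and walls round the work are solid. World frame = base frame: x ahead of the robot, y to its left, z up, the work surface at z = 0. Lengths are in mm, angles in rad, forces in N, time in s.
With the tool pointing down it reaches from about 300 to 950 mm from the base axis. Payload 3.1 kg.
Tool frame: the origin (TCP) lies at the very end of the fingers, on their centre line; the grasp point (between the pads) lies 19 mm behind it (bot.pinch_z is the distance from the TCP to the grasp point, in mm); z points along the fingers, y is the direction in which the jaws open and shut (so a half turn about z gives the same grasp; the last joint's range is limited). The gripper opens to 85 mm and grips with 20 to 120 N. Pads are 22 mm wide; open, the fingers measure 114 mm over their backs; the gripper's body (76 mm by 85 mm) begins 54 mm behind the grasp point. The pads swing forward as they close: fully open they stand 13 mm farther back than shut.
Start: joints at [-1.367, 0.308, 1.634, -0, 1.2, -0.07], TCP at [168.968, -601.732, 209.272] pointing down, gripper open.
Joint ranges: [-3.06, 3.06], [-0.79, 1.96], [0.05, 2.63], [-1.19, 4.34], [0.05, 2.64], [-2.94, 2.94]. Speed limits (rad/s): [2.79, 2.79, 3.14, 3.14, 3.14, 3.14].

### API

Orientations are given as a rotation vector (axis times angle).
In Python, from workcell import bot gives the robot as it stands. The module is installed in compiled form; this text tells all that it offers.
- The arm moves only by the shell command python3 -m pendant 'ROWS'. ROWS is a JSON object of lists of equal length, an entry for each row: "fingers": the closure, from 0 (fully open) to 1 (shut); "travel": the shift along the tool's x, y, z in mm, a list of three; "twist": the turn about the tool's z in rad. A call has 1 to 10 rows; each row is the pose to reach, as a shift and turn from the pose commanded when the call began, along the tool's axes at that moment; what a row does not reach only later rows make up. A row lasts 1/8 s, in which the tool goes at most 62.5 mm and 10.7 degrees, less where a joint would pass 70% of its speed; a pose out of reach is approached as far as the arm can. A call with a gripper value outside its range is refused whole. The fingers move at their own pace and stop on an object; the grip force is fixed at half the most. Time passes only in rows, so rows that repeat a pose let the fingers close. It gives the time, the measured TCP pose, the force and the opening at its end, in the units of the state.
- bot.get_state(): the state, without advancing time (a new reading comes with each control period).
- bot.camera(name): name is "scene" or "side" or "wrist"; returns a dict with "frame" (384x512x3 uint8, blue, green, red), "camera_matrix" (3x3 intrinsics, pixels), "extrinsics" (4x4, takes a point from camera to world coordinates). Camera axes: x right, y up, looking along -z (the intrinsics and any distortion apply to the point x, -y, -z); pixel columns grow to the right and rows downward; lengths in mm; the calibration is good to about 2 mm. A picture is of the moment at which its call begins. There is no depth.
- bot.sign_off(): hands the job in, once; it reports no verdict.
The state is a dict: "t": time; "q": joint angles; "joint_vel": joint speeds; "joint_torque": joint torques, N m; "tool_pos": TCP position; "tcp_rot": TCP orientation; "contact_force": force on the tool from outside, world axes, zero at the start; "wrist_torque": the same for the moment, N m; "grip_width": finger opening in mm.
Only numpy, scipy, OpenCV 4.12 (cv2) and the standard library are available. Lean on these libraries where they do the work, as an engineer would, in place of code of your own. Each camera call takes 0.05 s, during which the arm holds its last target.

## Working session

There is one attempt and no reset: what is moved stays moved. The work goes in short steps, Python scripts to look and compute and a shell command to move; the robot and the scene stay as the last step left them, time stands still between calls to the robot, and variables do not carry over. Pictures are saved under pics/ and viewed, and the job is handed in when it is done.

```bash
mkdir -p pics; python3 - <<'E'
from workcell import bot
import cv2,numpy as np
np.set_printoptions(suppress=True,precision=3)
for n in ["scene","side","wrist"]:
    c=bot.camera(n); cv2.imwrite(f"pics/{n}0.png",c["frame"]); np.savez(f"pics/{n}0.npz",**c)
    print(n,c["camera_matrix"],c["extrinsics"],[k for k in c])
s=bot.get_state(); print(s)
E
```

```text
scene [[387.087   0.    255.84 ]
 [  0.    387.087 186.825]
 [  0.      0.      1.   ]] [[ -0.928   0.268  -0.26  280.331]
 [ -0.373  -0.676   0.636 625.69 ]
 [ -0.006   0.687   0.727 695.016]
 [  0.      0.      0.      1.   ]] ['frame', 'camera_matrix', 'extrinsics']
side [[490.062   0.    246.126]
 [  0.    490.062 188.904]
 [  0.      0.      1.   ]] [[   0.999   -0.047    0.022  555.897]
 [   0.046    0.599   -0.8   -576.925]
 [   0.024    0.8      0.6    590.268]
 [   0.       0.       0.       1.   ]] ['frame', 'camera_matrix', 'extrinsics']
wrist [[281.146   0.    255.449]
 [  0.    281.146 189.618]
 [  0.      0.      1.   ]] [[   0.27     0.91     0.315  250.923]
 [  -0.963    0.256    0.087 -578.814]
 [  -0.002   -0.327    0.945  373.537]
 [   0.       0.       0.       1.   ]] ['frame', 'camera_matrix', 'extrinsics']
{'t': 0.15, 'q': array([-1.367,  0.309,  1.635,  0.   ,  1.2  , -0.07 ]), 'joint_vel': array([ 0.001, -0.003, -0.004,  0.002, -0.002,  0.001]), 'joint_torque': array([ -0.   , -41.58 , -27.715,  -0.   ,   0.006,  -0.   ]), 'tool_pos': array([ 168.798, -601.07 ,  208.31 ]), 'tcp_rot': array([-3.11 , -0.428,  0.   ]), 'contact_force': array([-0.676,  0.458,  0.085]), 'wrist_torque': array([-0.004,  0.043, -0.027]), 'grip_width': 85.4491276713291}
```

View pics/scene0.png

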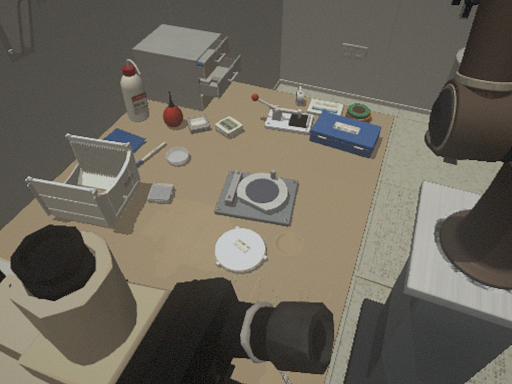

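View pics/side0.png

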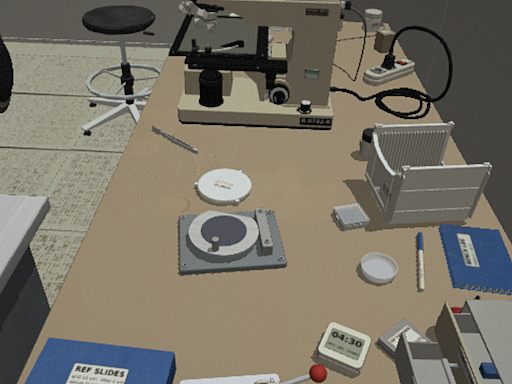

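The scene view shows the aligner at about (258,197), its bar at (232,188), the stud at (273,174) and the shipper at (240,250). In the side view the bar is at (265,230), the stud at (215,242) and the shipper at (224,186). I'll zoom in to get the features more precisely.

```bash
python3 - <<'E'
import cv2
a=cv2.imread("pics/side0.png")[160:280,165:300]; cv2.imwrite("pics/sz.png",cv2.resize(a,None,fx=5,fy=5,interpolation=cv2.INTER_CUBIC))
a=cv2.imread("pics/scene0.png")[160:280,205:310]; cv2.imwrite("pics/cz.png",cv2.resize(a,None,fx=5,fy=5,interpolation=cv2.INTER_CUBIC))
E
```

```text
(no output)
```

View pics/sz.png

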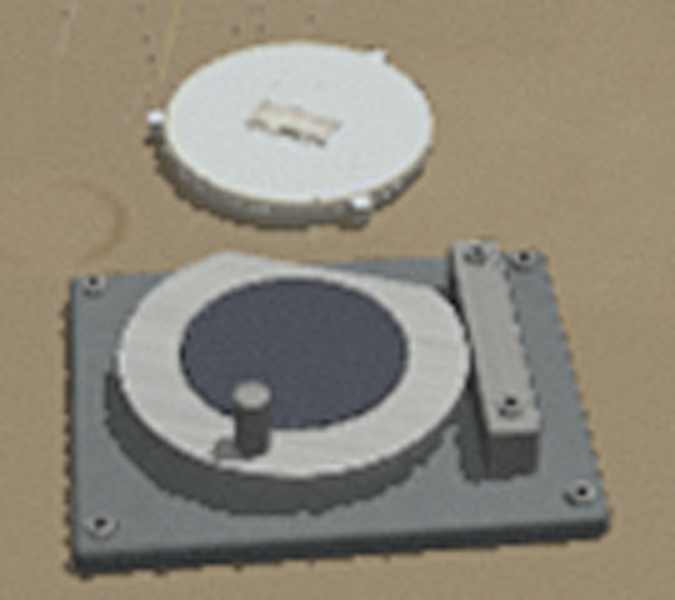

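View pics/cz.png

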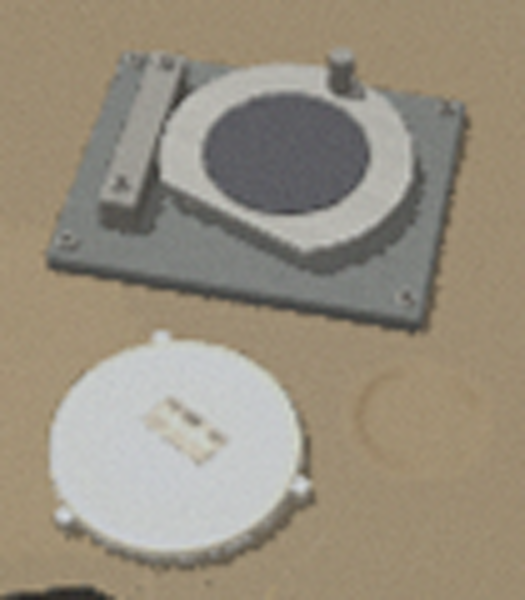

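In the zoomed pictures the side view gives plate top corners at about (73,278), (540,250), (608,522), (76,556) and the stud top at (251,393). The scene view gives the stud top at (341,55). The straight edge faces the shipper side, so the chuck is at about +1.3 rad.

```bash
cat > h.py <<'E'
import numpy as np
np.set_printoptions(suppress=True,precision=1)
def ray(f,p):
    K=f["camera_matrix"];E=f["extrinsics"]
    d=np.linalg.solve(K,[p[0],p[1],1.]);d=E[:3,:3]@(d*[1,-1,-1]);return E[:3,3],d
def onz(f,p,z):
    o,d=ray(f,p);return o+d*(z-o[2])/d[2]
def two(f,p,g,q):
    o,d=ray(f,p);a,b=ray(g,q)
    t=np.linalg.lstsq(np.c_[d,-b],a-o,rcond=None)[0]
    u,v=o+t[0]*d,a+t[1]*b;return (u+v)/2,np.linalg.norm(u-v)
E
python3 - <<'E'
from h import *
S=np.load("pics/side0.npz");C=np.load("pics/scene0.npz")
s=lambda x,y:(165+(x-2)/5,160+(y-2)/5); c=lambda x,y:(205+(x-2)/5,160+(y-2)/5)
ps=[onz(S,s(*p),12) for p in [(73,278),(540,250),(608,522),(76,556)]]
pc=[onz(C,c(*p),12) for p in [(425,318),(50,262),(128,55),(466,103)]]
for P in (ps,pc):
    P=np.array(P);print(P, [np.linalg.norm(P[i]-P[(i+1)%4]) for i in range(4)],"ctr",P.mean(0))
    u=(P[1]+P[2]-P[0]-P[3]);print("yaw",np.arctan2(u[1],u[0]))
print("stud",onz(S,s(251,393),54),onz(C,c(341,55),54),two(S,s(251,393),C,c(341,55)))
print("wafer",onz(S,s(294,354),30),onz(C,c(287,153),30))
print("ship",onz(S,s(299,125),15),onz(C,c(176,445),15))
E
```

```text
[[416.2 104.3  12. ]
 [586.7 133.4  12. ]
 [609.4  -5.8  12. ]
 [438.6 -32.8  12. ]] [np.float64(172.9519517735582), np.float64(140.97923344869596), np.float64(172.94147087460803), np.float64(138.90544286492255)] ctr [512.7  49.8  12. ]
yaw 0.1626103895573479
[[413.4 104.   12. ]
 [583.2 136.6  12. ]
 [606.4  -0.2  12. ]
 [437.2 -30.7  12. ]] [np.float64(172.85205180567507), np.float64(138.79537675232652), np.float64(171.9028274726474), np.float64(136.81441213279535)] ctr [510.   52.4  12. ]
yaw 0.18404420322423526
stud [492.    2.2  54. ] [492.3   1.   54. ] (array([492.1,   1.6,  54.6]), np.float64(0.1150644301755947))
wafer [501.8  48.7  30. ] [501.1  48.8  30. ]
ship [491.1 200.6  15. ] [488.6 209.   15. ]
```

Both views agree. The aligner centre is at about (511,51) with yaw 0.173, and the stud is at (492,1.6), triangulated at z 54.6 against the stated 54. Its radius is about 48 mm, and the chuck reads about +1.22 rad. My plan is to straddle the stud loosely with the jaws lined up along the tangent, follow the arc clockwise, then lift off.

```bash
cat >> h.py <<'E'
from scipy.spatial.transform import Rotation as Ro
yaw=.173; O=np.array([517.4,52.0])
def stud(c):
    ax=42.5-60*np.cos(max(0,.697-abs(c))); 
    l=np.array([ax-49*np.cos(c),-49*np.sin(c)])
    return O+np.array([l[0]*np.cos(yaw)-l[1]*np.sin(yaw),l[0]*np.sin(yaw)+l[1]*np.cos(yaw)])
def rel(s,tgt,jawang=None):
    R=Ro.from_rotvec(s["tcp_rot"]).as_matrix()
    d=R.T@(np.array(tgt)-s["tool_pos"]); tw=None
    if jawang is not None:
        cur=np.arctan2(R[1,1],R[0,1]); tw=-((jawang-cur+np.pi/2)%np.pi-np.pi/2)
    return d,tw
E
python3 - <<'E'
from h import *
from workcell import bot
s=bot.get_state();np.set_printoptions(suppress=True,precision=2)
print(stud(1.22))
print(rel(s,[492,1.6,209],yaw+1.22+np.pi/2), rel(s,[492,1.6,120]))
E
```

```text
[491.5    0.76]
(array([ 474.08, -492.86,    0.27]), np.float64(-1.1192723264598072)) (array([ 474.07, -492.7 ,   89.27]), None)
```

```bash
python3 -m pendant '{"fingers":[0.6,0.6,0.6,0.6,0.6,0.6,0.6,0.6,0.6,0.6],"travel":[[40,-42,0],[80,-84,0],[122,-127,0],[164,-170,0],[206,-214,0],[248,-258,0],[290,-302,0],[332,-346,0],[374,-390,0],[416,-434,0]],"twist":[-0.11,-0.22,-0.33,-0.44,-0.56,-0.67,-0.78,-0.89,-1.0,-1.12]}'
python3 - <<'E'
from h import *
from workcell import bot
s=bot.get_state();np.set_printoptions(suppress=True,precision=2)
print(s["q"],s["grip_width"]);print(rel(s,[492,1.6,80],yaw+1.22+np.pi/2))
E
```

```text
t: 1.4
tool_pos: [452.7, -69.5, 209.4]
tcp_rot: [2.405, 2.021, 0.0]
contact_force: [0.7, -0.3, -0.1]
grip_width: 33.9
[-0.25 -0.02  2.01 -0.    1.15 -0.07] 33.88716046751265
(array([ 76.88,  26.38, 129.35]), np.float64(0.004808285031333348))
```

```bash
python3 -m pendant '{"fingers":[0.6,0.6,0.6,0.6,0.6,0.6],"travel":[[40,13,30],[77,26,60],[77,26,90],[77,26,115],[77,26,129],[77,26,129]],"twist":[0,0,0,0,0,0]}'
python3 - <<'E'
from h import *
from workcell import bot
import cv2
s=bot.get_state();np.set_printoptions(suppress=True,precision=2)
print(s["q"],s["grip_width"]);print(rel(s,[492,1.6,36],yaw+1.22+np.pi/2))
a=bot.camera("side")["frame"][100:300,130:330];b=bot.camera("wrist")["frame"]
cv2.imwrite("pics/m1.png",np.hstack([cv2.resize(a,(384,384)),b[:,60:460]]))
E
```

```text
t: 2.15
tool_pos: [490.2, -0.2, 79.3]
tcp_rot: [-2.408, -2.015, 0.003]
contact_force: [-0.4, 0.2, 0.7]
grip_width: 34.0
[-0.09  0.23  2.04 -0.    0.88  0.09] 33.995312058556436
(array([ 2.11,  1.55, 43.3 ]), np.float64(0.0006175238105026182))
```

View pics/m1.png

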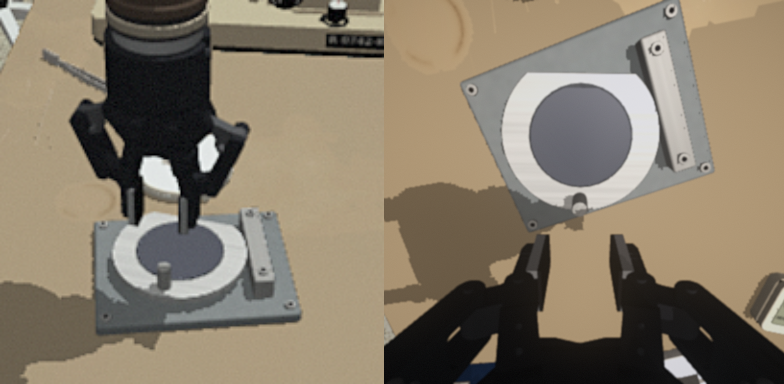

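In the wrist view the stud at (580,200) lies on the midline between the fingers, which are at x = 540 and 622. The side view agrees, so I'll descend.

```bash
python3 -m pendant '{"fingers":[0.6,0.6,0.6,0.6,0.6],"travel":[[2,1.5,15],[2,1.5,30],[2,1.5,43],[2,1.5,43],[2,1.5,43]],"twist":[0,0,0,0,0]}'
python3 - <<'E'
from h import *
from workcell import bot
import cv2
s=bot.get_state()
print(s["grip_width"])
a=bot.camera("side")["frame"][100:300,130:330];b=bot.camera("wrist")["frame"]
cv2.imwrite("pics/m2.png",np.hstack([cv2.resize(a,(384,384)),b[:,60:460]]))
# path: gripper centre leads; slightly less radius as needed
np.set_printoptions(suppress=True,precision=2)
for c in np.arange(1.22,-0.25,-.12):
    d,tw=rel(s,[*stud(c),36],yaw+c+np.pi/2); print(round(c,2),d,tw)
E
```

```text
t: 2.88
tool_pos: [493.1, 1.5, 37.1]
tcp_rot: [-2.409, -2.016, 0.0]
contact_force: [-0.8, 0.3, 0.1]
grip_width: 34.2
34.167826398976985
1.22 [-1.04 -1.49  1.14] 0.0008002647582543432
1.1 [-0.69 -7.36  1.14] 0.12080026475825445
0.98 [  0.37 -13.14   1.14] 0.24080026475825456
0.86 [  2.11 -18.75   1.14] 0.3608002647582538
0.74 [  4.51 -24.11   1.14] 0.48080026475825477
0.62 [  7.6  -28.99   1.14] 0.600800264758254
0.5 [ 11.54 -32.7    1.14] 0.7208002647582537
0.38 [ 16.3  -35.16   1.14] 0.8408002647582538
0.26 [ 21.82 -36.32   1.14] 0.9608002647582539
0.14 [ 28.   -36.17   1.14] 1.0808002647582535
0.02 [ 34.77 -34.71   1.14] 1.2008002647582536
-0.1 [ 39.39 -39.18   1.14] 1.3208002647582533
-0.22 [ 43.9  -43.75   1.14] 1.440800264758253
```

View pics/m2.png

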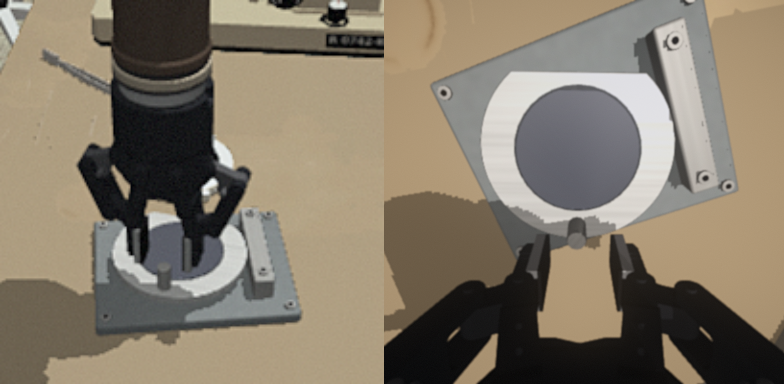

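The stud lies between the fingers laterally. Its position along the pads is ambiguous between the two views, so I'll check by projection before pushing.

```bash
python3 - <<'E'
from h import *
from workcell import bot
import cv2
s=bot.get_state();R=Ro.from_rotvec(s["tcp_rot"]).as_matrix()
def proj(f,P):
    E=f["extrinsics"];p=E[:3,:3].T@(np.array(P)-E[:3,3]);p=f["camera_matrix"]@(p*[1,-1,-1]);return p[:2]/p[2]
out=[]
for n,(x,y,w) in {"side":(165,190,100),"scene":(205,140,100),"wrist":(150,130,200)}.items():
    f=bot.camera(n);k=600//w if w<200 else 3;k=4 if w==100 else 2
    a=cv2.resize(f["frame"][y:y+w,x:x+w],None,fx=k,fy=k,interpolation=cv2.INTER_CUBIC)
    for back,col in ((0,(0,0,255)),(8,(0,255,0))):
      for sy in (-17,17):
       for sx in (-11,11):
        u=proj(f,s["tool_pos"]+R@[sx,sy,-back]);cv2.circle(a,tuple(int(v) for v in (u-[x,y])*k),2,col,-1)
    for sx in (0,): 
        u=proj(f,[492,1.6,54]);cv2.circle(a,tuple(int(v) for v in (u-[x,y])*k),3,(255,0,255),1)
    out.append(a)
o=np.hstack(out);print(o.shape);cv2.imwrite("pics/m3.png",cv2.resize(o,(798,266)));cv2.imwrite("pics/m3s.png",np.hstack([out[0],out[2]]))
E
```

```text
(400, 1200, 3)
```

View pics/m3s.png

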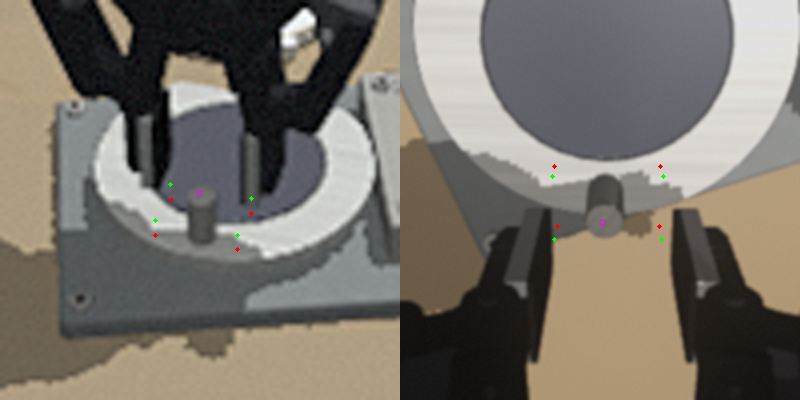

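The stud projection matches in both views. The fingertips sit higher than the TCP because the part-open pads swing back, so the overlap with the stud is small. I'll close further, which swings the pads forward, and check again.

```bash
python3 -m pendant '{"fingers":[0.72,0.72,0.72,0.72],"travel":[[0,-1,0],[0,-1,0],[0,-1,0],[0,-1,0]],"twist":[0,0,0,0]}'
cat > look.py <<'E'
from h import *
from workcell import bot
import cv2,sys
def proj(f,P):
    E=f["extrinsics"];p=E[:3,:3].T@(np.array(P)-E[:3,3]);p=f["camera_matrix"]@(p*[1,-1,-1]);return p[:2]/p[2]
s=bot.get_state();R=Ro.from_rotvec(s["tcp_rot"]).as_matrix();g=s["grip_width"]/2
out=[]
for n,(x,y,w) in {"side":(165,190,100),"wrist":(150,130,200)}.items():
    f=bot.camera(n);k=4 if w==100 else 2
    a=cv2.resize(f["frame"][y:y+w,x:x+w],None,fx=k,fy=k,interpolation=cv2.INTER_CUBIC)
    for back,col in ((0,(0,0,255)),(8,(0,255,0)),(16,(255,0,0))):
      for sy in (-g,g):
       for sx in (-11,11):
        u=proj(f,s["tool_pos"]+R@[sx,sy,-back]);cv2.circle(a,tuple(int(v) for v in (u-[x,y])*k),2,col,-1)
    out.append(a)
cv2.imwrite(sys.argv[1],np.hstack(out)); print(s["t"],s["tool_pos"],s["grip_width"])
E
python3 look.py pics/m4.png
```

```text
t: 3.62
tool_pos: [492.1, 1.7, 37.3]
tcp_rot: [-2.409, -2.016, -0.0]
contact_force: [0.0, -0.4, 1.1]
grip_width: 24.0
3.625 [492.1   1.7  37.3] 23.978012114509784
```

View pics/m4.png

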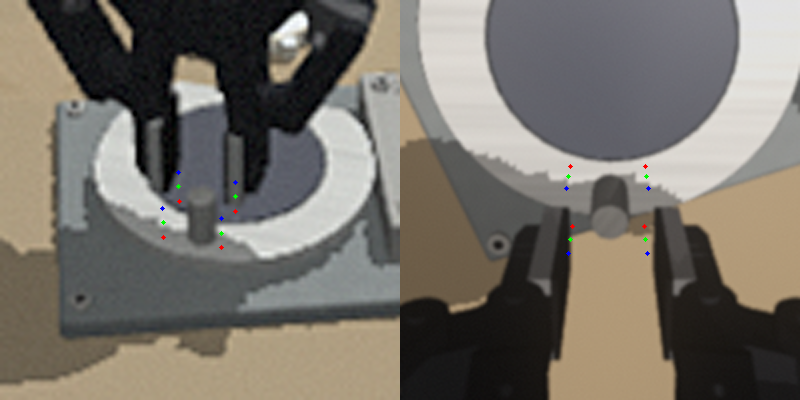

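The pads' projected positions disagree with the markers: the tips look about 20 mm higher than I assumed. I'll triangulate one tip corner using the scene view as well.

```bash
python3 - <<'E'
from workcell import bot
import cv2,numpy as np
o=[]
for n,(x,y) in {"scene":(225,125),"side":(180,195)}.items():
    f=bot.camera(n);np.savez(f"pics/{n}5.npz",**f)
    o.append(cv2.resize(f["frame"][y:y+70,x:x+70],None,fx=5.7,fy=5.7,interpolation=cv2.INTER_CUBIC))
cv2.imwrite("pics/m5.png",np.clip(np.hstack(o).astype(float)*1.6+15,0,255).astype(np.uint8));print(o[0].shape)
E
```

```text
(399, 399, 3)
```

View pics/m5.png

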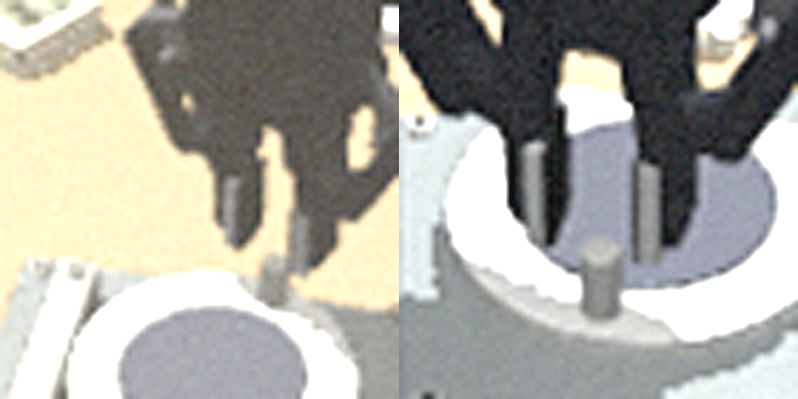

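```bash
python3 - <<'E'
from h import *
S=np.load("pics/side5.npz");C=np.load("pics/scene5.npz")
s=lambda x,y:(180+(x-399-2.5)/5.7,195+(y-2.5)/5.7); c=lambda x,y:(225+(x-2.5)/5.7,125+(y-2.5)/5.7)
print("+x tip",two(S,s(660,256),C,c(238,244)))
print("-x tip",two(S,s(548,240),C,c(306,270)))
print("stud",two(S,s(601,245),C,c(272,262)))
E
```

```text
+x tip (array([509.5,  -1.6,  56.1]), np.float64(0.5994816090818524))
-x tip (array([477.7,   2.6,  56.2]), np.float64(0.8243195914856212))
stud (array([492.7,   2.5,  55.3]), np.float64(0.8573682177725037))
```

The tips triangulate to (509,-2,56) and (478,3,56), so they are centred on the stud but about 18 mm higher than the TCP reading. I'll descend 16 mm and watch the force.

```bash
python3 -m pendant '{"fingers":[0.72,0.72,0.72,0.72,0.72],"travel":[[0,0,5],[0,0,10],[0,0,15],[0,0,16],[0,0,16]],"twist":[0,0,0,0,0]}'
python3 look.py pics/m6.png
```

```text
t: 4.45
tool_pos: [492.0, 1.7, 21.1]
tcp_rot: [-2.409, -2.016, 0.0]
contact_force: [0.3, 0.4, 0.6]
grip_width: 23.8
4.45 [492.    1.7  21.1] 23.846140926996696
```

View pics/m6.png

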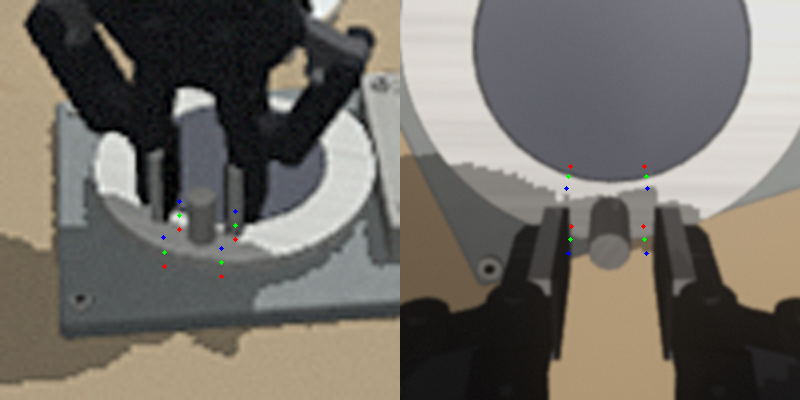

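The tips now sit beside the stud at about z 40, with no contact force. I'll follow the arc in two calls.

```bash
python3 -m pendant '{"fingers":[0.72,0.72,0.72,0.72,0.72,0.72,0.72,0.72],"travel":[[0,-3,0],[0.4,-6,0],[0.8,-9,0],[1.4,-11.7,0],[2.2,-14.5,0],[3.1,-17.3,0],[4.3,-20,0],[5.5,-22.6,0]],"twist":[0.06,0.12,0.18,0.24,0.3,0.36,0.42,0.48]}'
python3 - <<'E'
from h import *
from workcell import bot
import cv2
s=bot.get_state();np.set_printoptions(suppress=True,precision=2)
for c in np.arange(.74,-.2,-.12):
    d,tw=rel(s,[*(stud(c)+[.5,.8]),21],yaw+c+np.pi/2); print(round(c,2),d,tw)
E
python3 look.py pics/m7.png
```

```text
t: 5.55
tool_pos: [472.5, 10.6, 21.9]
tcp_rot: [2.818, 1.383, 0.005]
contact_force: [2.2, -2.1, -1.2]
grip_width: 23.9
0.74 [-0.77 -1.71  0.86] -0.0007781563026423299
0.62 [-0.29 -7.46  0.84] 0.11922184369735778
0.5 [  1.48 -12.58   0.83] 0.23922184369735788
0.38 [  4.57 -16.96   0.82] 0.359221843697358
0.26 [  8.92 -20.55   0.81] 0.4792218436973581
0.14 [ 14.47 -23.28   0.81] 0.5992218436973573
0.02 [ 21.14 -25.12   0.81] 0.7192218436973574
-0.1 [ 23.16 -31.22   0.79] 0.8392218436973575
5.55 [472.5  10.6  21.9] 23.93360891255283
```

View pics/m7.png

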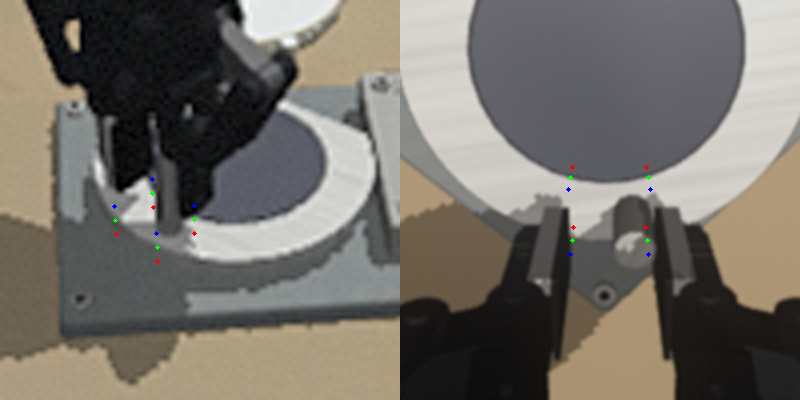

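The push works: the stud rides on the trailing finger and the disc is turning. Continuing.

```bash
python3 -m pendant '{"fingers":[0.72,0.72,0.72,0.72,0.72,0.72,0.72,0.72,0.72,0.72],"travel":[[-0.3,-4.5,0],[-0.3,-7.5,0],[0.5,-10,0],[1.5,-12.6,0],[3,-15,0],[4.6,-17,0],[6.7,-19,0],[9,-20.5,0],[11.5,-22,0],[14.5,-23.3,0]],"twist":[0.06,0.12,0.18,0.24,0.3,0.36,0.42,0.48,0.54,0.6]}'
python3 -m pendant '{"fingers":[0.72,0.72,0.72,0.72,0.72],"travel":[[3,-3,0],[5,-5,0],[6,-6,0],[6,-6,0],[6,-6,0]],"twist":[0.06,0.12,0.14,0.14,0.14]}'
python3 look.py pics/m8.png
```

```text
t: 6.9
tool_pos: [460.8, 36.5, 21.3]
tcp_rot: [3.103, 0.49, -0.002]
contact_force: [-0.9, -1.3, 0.2]
grip_width: 24.0
t: 7.52
tool_pos: [465.0, 44.3, 21.3]
tcp_rot: [-3.13, -0.274, 0.0]
contact_force: [-0.2, -0.0, 0.9]
grip_width: 24.2
7.525 [465.   44.3  21.3] 24.179027774521856
```

View pics/m8.png

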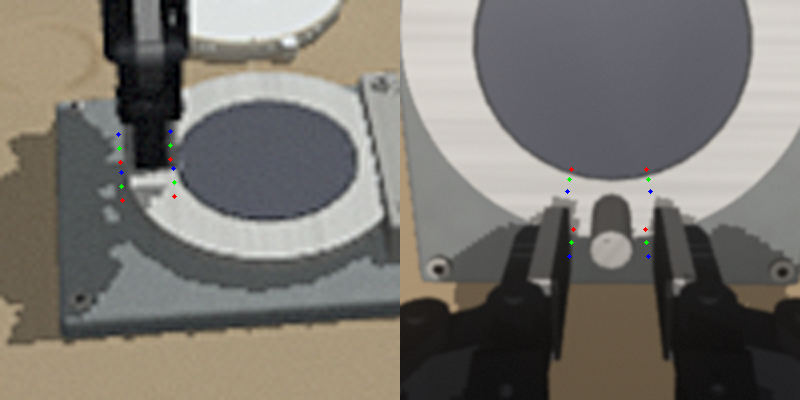

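The stud sits centred between the fingers with no contact, and the disc has homed flush on the bar. I'll lift straight up, then check.

```bash
python3 -m pendant '{"fingers":[0.72,0.72,0.72,0.72,0.72,0.72],"travel":[[0,0,-20],[0,0,-50],[0,0,-90],[0,0,-130],[0,0,-150],[0,0,-150]],"twist":[0,0,0,0,0,0]}'
python3 - <<'E'
from workcell import bot
import cv2,numpy as np
o=[]
for n,(x,y) in {"scene":(200,155),"side":(165,160)}.items():
    f=bot.camera(n);np.savez(f"pics/{n}9.npz",**f)
    o.append(cv2.resize(f["frame"][y:y+130,x:x+130],None,fx=3,fy=3,interpolation=cv2.INTER_CUBIC))
cv2.imwrite("pics/m9.png",np.hstack(o))
E
```

```text
t: 8.38
tool_pos: [466.7, 44.3, 173.2]
tcp_rot: [3.129, 0.273, 0.007]
contact_force: [0.2, 0.0, -0.2]
grip_width: 23.6
```

View pics/m9.png

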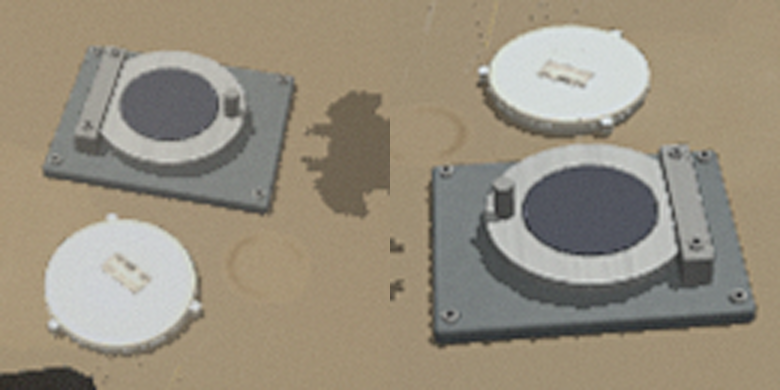

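```bash
python3 - <<'E'
from h import *
S=np.load("pics/side9.npz");C=np.load("pics/scene9.npz")
p,e=two(S,(165+(503-390-1)/3,160+(184-1)/3),C,(200+(232-1)/3,155+(92-1)/3))
d=p[:2]-O;l=[d[0]*np.cos(yaw)+d[1]*np.sin(yaw),-d[0]*np.sin(yaw)+d[1]*np.cos(yaw)]
print(p,e,"local",l,"chuck~",np.arcsin(-l[1]/49))
for n in("side","scene"):
  m=[]
  for i in(0,9):
    im=np.load(f"pics/{n}{i}.npz")["frame"].astype(int)
    k=((im.min(2)>190)&(im.max(2)-im.min(2)<25)); 
    r=np.zeros_like(k);y0,y1,x0,x1=(165,206,190,256) if n=="side" else (226,275,210,272)
    r[y0:y1,x0:x1]=k[y0:y1,x0:x1];m.append(np.argwhere(r).mean(0)[::-1])
  print(n,m)
from workcell import bot
bot.sign_off()
E
```

```text
[466.9  42.8  54. ] 0.3603812856598312 local [np.float64(-51.29966748096857), np.float64(-0.38426317972631807)] chuck~ 0.007842186090707285
side [array([224.4, 184.1]), array([224.5, 184.1])]
scene [array([239.2, 249.2]), array([239.2, 249.1])]
the job is handed in; nothing more can be done
```

The chuck disc is turned home with its straight edge against the bar, and I handed the job in at about 8.5 s. The report gives no verdict, so the results below are from my own last checks.

I straddled the stud loosely with the part-closed fingers and pushed it clockwise along its arc from about +1.22 rad. The spring drew the disc home over the last few degrees. I then lifted straight up, clear of everything.

- **Disc:** the stud triangulates to (-51.3, -0.4) mm in the aligner's frame. The expected flush position is (-52.5, 0) and the limit is -62.5. That puts the chuck at about 0.01 rad, well inside ±0.175.
- **Rest:** I took no separate reading of the disc's speed. I saw it only in the one pair of pictures after the lift, and nothing was touching it.
- **Shipper:** its image position is unchanged to within about 0.1 pixel in both views.
- **Force:** the contact forces I read at the end of each move stayed around 3 N.

**Disagreement:** at the first descent the fingertips were about 18 mm higher than the TCP reading. The pads being part open explains only some of that. I found it by triangulating the tips and lowered the tool before pushing.

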